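Slide a tin along a fence onto a sprung buffer

TASK

Push the round grease tin across the bench against the aluminium fence, to the right of the fence's yellow mark, then slide it left along the fence, keeping it against the fence all the way, until it meets the blue block's sprung rubber buffer. Press it home into the buffer with a push of about 12 N, never pushing the tin against buffer or fence with more than 25 N, then ease off and leave it resting against both fence and buffer. Do not lift or tip the tin, and leave the wire spool, the piston and the spanner where they are.

Things in the scene. Friction and masses are not known exactly. Their poses are not given: they have to be found in the camera images.
- tin_center (a point): Centre (half-way up) of the upright round grey grease tin, 66 mm in diameter and 46 mm high, 0.1 to 0.2 kg, loose on the bench (point 23 mm above the bench). It slides with a friction of about 0.5 to 1.5 N.
- fence: Fixed aluminium fence with a slippery white facing (friction 0.15), 400 mm long, 40 mm high, 18 mm thick, across the robot's view. Origin: at the bench, middle of the guide face, which looks to the robot. y runs along the fence in the direction of travel (robot's left). The fence fills x = 0 to 18, y = -200 to 200 mm; the tin stays on the -x side and touches it with its centre at x = -33 mm.
- fence_mark (a point): Yellow mark, 5 mm wide, round the fence: on the guide face at y = -40 mm of the fence's frame, 20 mm above the bench, axes as the fence. The tin starts off the fence with its centre 60 to 130 mm to the right of (before) the mark, and must touch the fence before its centre passes the mark.
- stop_bar: Fixed dark steel bar, 240 x 22 x 40 mm, behind the left part of the fence; origin under its centre, axes as the fence. A blue block (34 mm along y, 51 mm high, knob behind it to 61 mm) is clamped to it, reaches over the fence into the lane and carries the sprung buffer. Where along the bar it is clamped is not measured: find it by touch or sight.
- buffer_nearest (a point): Point fixed to the fence at x = -33, y = 43 mm of its frame, 23 mm up, axes as the fence: nearest place for the face of the buffer's free pad, which is 0 to 80 mm farther along +y. Pad: black rubber disc, 28 mm across, facing -y, 30 mm before the block. Its spring: no preload, 1.4 N per mm, stroke 12 mm (17 N), then rigid; damper 80 N s/m (1 N more at 12 mm/s), also slows its return.
- wire_spool_mid (a point): Centre of a loose spool of wire, 52 mm across and 24 mm high, on the bench on the robot's side of the lane. Must stay.
- piston_mid (a point): Centre of a loose engine piston, 85 mm across and 52 mm high, on the bench to the left on the robot's side of the lane. Must stay.
- spanner_mid (a point): Centre of a loose flat steel spanner, 135 x 51 x 6 mm, on the bench beyond the right end of the fence. Must stay.
- tin: The same tin as a body; origin at the centre of its underside, z up.
Things that resemble listed ones, but are neither listed nor needed, are in the scene too. Leave any green or purple look-alike of the tin alone.

How it is judged:
On the way, in this order (a step that is already met when the one before it is completed fails the run):
1. the tin stands against the fence (gap under 4 mm), to the right of the yellow mark (x of tin_center in the frame of fence between -0.037 and -0.028 m and y of tin_center in the frame of fence between -0.2 and -0.04 m), for 0.1 s.
2. the tin is pressed into the sprung buffer with at least 6 N while it is against the fence (contact force between tin and stop_bar above 6 N and x of tin_center in the frame of fence above -0.038 m), for 0.2 s.
At the end, for the whole second after the job is handed in: The tin stands upright and at rest on the bench, against the fence (gap under 5 mm), touching the rubber buffer, with its centre left of the yellow mark by more than 40 mm (contact force between tin and stop_bar above 0.08 N and x of tin_center in the frame of fence between -0.038 and -0.028 m and y of tin_center in the frame of fence above 0 m and angle between tin_center's own z axis and vertical below 0.1 rad and height (world z) of tin_center below 0.027 m and linear speed of tin below 0.01 m/s).
It fails at once if the tin comes off the fence (gap over 6 mm) left of the yellow mark (y of tin_center in the frame of fence above -0.04 m and x of tin_center in the frame of fence below -0.039 m).
It fails at once if the tin is pushed against the buffer with more than 25 N (contact force between tin and stop_bar above 25 N).
It fails at once if the tin is pushed against the fence with more than 25 N (contact force between tin and fence above 25 N).
It fails at once if the tin is lifted by more than 8 mm or tipped by more than 0.25 rad (height (world z) of tin_center above 0.031 m or angle between tin_center's own z axis and vertical above 0.25 rad).
It fails at once if the wire spool, the piston or the spanner is moved by more than 15 mm (distance of any of wire_spool_mid, piston_mid, spanner_mid from where it was at the start of the episode above 0.015 m).
It also fails if it takes over 72 s, if anything falls off the work surface, if the arm or the gripper's body presses on something with over 40 N, if the wrist force passes 120 N, or if a joint passes its speed limit or range.

ROBOT

A 7-joint arm with a two-finger parallel gripper is mounted at the origin on a cart in front of the work surface, level with it; the furniture and walls round the work are solid. World frame = base frame: x ahead of the robot, y to its left, z up, the work surface at z = 0. Lengths are in m, angles in rad, forces in N, time in s.
With the tool pointing down it reaches from about 0.4 to 0.85 m from the base axis. Payload 6.9 kg.
Tool frame: the origin (TCP) lies on the centre line of the jaws, within the pads' length; the fingertips stand r.finger_overhang ahead of it and the grasp point (between the pads) lies 8 mm behind it (r.finger_overhang is the distance from the TCP to the fingertips, in m); z points along the fingers, y is the line along which they close (so a half turn about z gives the same grasp; the last joint's range is limited). The gripper opens to 85 mm and grips with 20 to 120 N. Pads are 22 mm wide; open, the fingers measure 114 mm over their backs; the gripper's body (76 mm by 85 mm) begins 54 mm behind the grasp point. The pads swing forward as they close: fully open they stand 13 mm farther back than shut.
Start: joints at [1.244, 0.507, -0.238, 1.5, 0.126, 1.149, -0.155], TCP at [0.262, -0.567, 0.242] pointing down, gripper open.
Joint ranges: [-3.08, 3.08], [-0.24, 2.05], [-1.43, 1.35], [0, 2.5], [-1.52, 4.66], [0.17, 1.96], [-2.89, 2.89]. Speed limits (rad/s): [2.39, 2.39, 3.14, 3.14, 3.14, 3.14, 3.14].

INTERFACE

Orientations are given as a unit quaternion [x, y, z, w].
In Python, from plant import r gives the robot as it stands.
- The arm moves only by the tool drive_tool, never from a script. Its argument "commands" is a list of rows, each a list of 3 entries, a list of its own where there are three numbers: the shift along the tool's x, y, z in m, then the turn, a rotation vector about the tool's x, y, z in rad, then the closure, from 0 (fully open) to 1 (shut). In form: [[[tx, ty, tz], [ax, ay, az], jaw], ...]. A call has 1 to 20 rows; each row is the pose to reach, as a shift and turn from the pose commanded when the call began, along the tool's axes at that moment; what a row does not reach only later rows make up. A row lasts 1/12 s, in which the tool goes at most 41.7 mm and 7.16 degrees, less where a joint would pass 70% of its speed; a pose out of reach is approached as far as the arm can. A call with a gripper value outside its range is refused whole. The fingers move at their own pace and stop on an object; the grip force is fixed at half the most. Time passes only in rows, so rows that repeat a pose let the fingers close. It gives the time, the measured TCP pose, the force, the opening and the grip force at its end, in the units of the state.
- r.get_obs(): the state, without advancing time (a new reading comes with each control period).
- r.snapshot(name): name is "scene" or "top" or "wrist"; returns the picture (384x512x3 uint8, blue, green, red); there is no depth.
- r.camera_params(name): a dict with "mtx" (3x3 intrinsics, pixels), "view" (4x4, takes a point from world to camera coordinates). Camera axes: x right, y down, z forward; pixel columns grow to the right and rows downward; lengths in m; the calibration is good to about 2 mm. A picture is of the moment at which its call begins: read the wrist's pose just before it. camera_params takes no time and is no camera call; for the wrist camera it gives the pose at the moment of the call.
- r.finish_job(): hands the job in; it is judged then, once.
The state is a dict: "time": time; "joint_positions": joint angles; "dq": joint speeds; "tau": joint torques, N m; "tcp_pos": TCP position; "tool_rot": TCP orientation; "contact_force": force on the tool from outside, world axes, zero at the start; "moment": the same for the moment, N m; "grip_width": finger opening in m; "gripper_force": force on a finger pad.
Only numpy, scipy, OpenCV 4.12 (cv2) and the standard library are available. Lean on these libraries where they do the work, as an engineer would, in place of code of your own. Each camera call takes 0.05 s, during which the arm holds its last target. There are 200 camera calls.

## Working session

There is one attempt and no reset: what is moved stays moved. The work goes in short steps, Python scripts to look and compute and a tool call to move; the robot and the scene stay as the last step left them, time stands still between calls to the robot, and variables do not carry over. Pictures are saved under pics/ and viewed, at most 13 in all, crops included, and the job is handed in when it is done.

Besides the shell and the picture viewer there is one more tool, called after "Call:" by a JSON object that holds its "api" and its "payload", one argument or row to a line. drive_tool: Moves the arm, as the interface text tells. Its arguments: {"type":"object","properties":{"commands":{"type":"array"}},"required":["commands"]}

```bash
mkdir -p pics; ls
python3 - <<'E'
from plant import r
import cv2,numpy as np
o=r.get_obs(); print({k:np.round(v,3) for k,v in o.items()}, r.finger_overhang)
for n in("scene","top"):
    im=r.snapshot(n); cv2.imwrite(f"pics/{n}0.png",im)
    p=r.camera_params(n); print(n,np.round(p["mtx"],2).tolist(),np.round(p["view"],4).tolist())
E
```

```text
pics
{'time': np.float64(0.0), 'joint_positions': array([ 1.243,  0.508, -0.238,  1.501,  0.126,  1.149, -0.155]), 'dq': array([ 0.   , -0.   , -0.001, -0.   , -0.002, -0.   ,  0.   ]), 'tau': array([-0.0000e+00, -6.2060e+01, -2.1870e+00, -2.4965e+01,  1.3000e-02,
        1.2000e-02, -0.0000e+00]), 'tcp_pos': array([ 0.262, -0.567,  0.241]), 'tool_rot': array([ 0.977,  0.215, -0.   , -0.001]), 'contact_force': array([ 0.367, -0.488,  0.158]), 'moment': array([0.065, 0.   , 0.002]), 'gripper_force': np.float64(0.0), 'grip_width': np.float64(0.085)} 0.011
scene [[348.74, 0.0, 260.0], [0.0, 348.74, 194.19], [0.0, 0.0, 1.0]] [[-0.8308, -0.5564, -0.015, 0.4761], [-0.2346, 0.3746, -0.897, 0.1734], [0.5047, -0.7417, -0.4418, 0.5809], [0.0, 0.0, 0.0, 1.0]]
top [[419.36, 0.0, 255.03], [0.0, 419.36, 196.02], [0.0, 0.0, 1.0]] [[0.0024, -1.0, 0.0025, -0.0097], [-0.9972, -0.0026, -0.0747, 0.5603], [0.0747, -0.0023, -0.9972, 0.9943], [0.0, 0.0, 0.0, 1.0]]
```

View pics/top0.png

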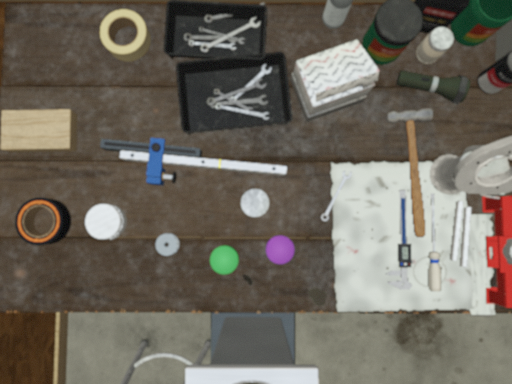

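View pics/scene0.png

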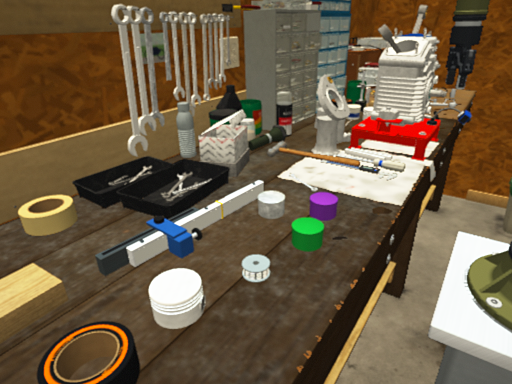

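```bash
cat > h.py <<'E'
from plant import r
import cv2,numpy as np
def w(n,u,v,z):
    p=r.camera_params(n);R=p["view"][:3,:3];t=p["view"][:3,3]
    d=R.T@np.linalg.solve(p["mtx"],[u,v,1]);c=-R.T@t
    return (c+d*(z-c[2])/d[2])[:2]
E
python3 - <<'E'
from h import *
im=cv2.imread("pics/top0.png")
c=cv2.resize(im[125:275,90:350],None,fx=3,fy=3,interpolation=cv2.INTER_CUBIC);cv2.imwrite("pics/crop.png",c)
hsv=cv2.cvtColor(im,cv2.COLOR_BGR2HSV)
m=((hsv[...,2]>150)&(hsv[...,1]<60)).astype(np.uint8)
n,l,s,ce=cv2.connectedComponentsWithStats(m)
for i in range(1,n):
    x,y,_,_,a=s[i]
    if a>60 and 130<y<260 and x<340: print(s[i],ce[i],cv2.minAreaRect(np.argwhere(l==i)[:,::-1].astype(np.float32)))
y=np.argwhere((hsv[...,0]>20)&(hsv[...,0]<35)&(hsv[...,1]>110)&(hsv[...,2]>120));y=y[(y[:,0]>140)&(y[:,0]<185)&(y[:,1]>190)&(y[:,1]<250)];print(y.mean(0),len(y))
for z in(0.046,0.04,0):print(z,[np.round(w("top",*q,z),4) for q in((255,203),(220,163),(121,157.5),(286.5,174))])
E
```

```text
[  321   137   191   179 22343] [413.64512375 234.3890704 ] ((416.0, 226.0), (178.0, 190.0), 90.0)
[119 150  30  12 250] [133.992 155.22 ] ((133.7227783203125, 155.27227783203125), (29.35359764099121, 8.756327629089355), 5.710593223571777)
[162 154  57  14 497] [190.22535211 160.64788732] ((190.07864379882812, 160.67417907714844), (56.60103225708008, 8.817245483398438), 5.440331935882568)
[220 160  67  15 575] [253.04869565 166.61913043] ((253.0741729736328, 166.7213592529297), (66.55598449707031, 8.817245483398438), 5.440332412719727)
[241 189  28  28 642] [254.54205607 202.53426791] ((254.5, 202.5), (27.0, 27.0), 90.0)
[  85  204   39   35 1108] [103.59386282 221.13628159] ((104.0, 221.0), (34.0, 38.0), 90.0)
[156 234  23  22 378] [166.72751323 244.06084656] ((167.0, 244.5), (21.0, 22.0), 90.0)
[nan nan] 0
0.046 [array([ 0.5419, -0.0082]), array([0.6368, 0.0752]), array([0.6493, 0.3104]), array([ 0.611 , -0.0827])]
0.04 [array([ 0.5422, -0.0082]), array([0.6377, 0.0757]), array([0.6503, 0.3124]), array([ 0.6117, -0.0831])]
0 [array([ 0.5446, -0.0083]), array([0.6439, 0.079 ]), array([0.657 , 0.3252]), array([ 0.6169, -0.0863])]<stdin>:10: RuntimeWarning: Mean of empty slice.
  ret = um.true_divide(
```

View pics/crop.png

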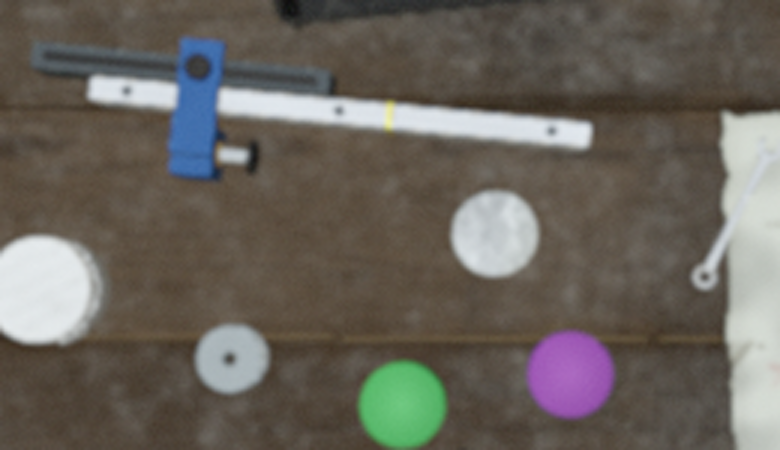

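```bash
cat >> h.py <<'E'
from scipy.spatial.transform import Rotation as Ro
def cmd(p,yaw=None):
    o=r.get_obs();R=Ro.from_quat(o["tool_rot"]);M=R.as_matrix()
    s=M.T@(np.array(p)-o["tcp_pos"]); tr=[0,0,0]
    if yaw is not None:
        T=np.array([[np.cos(yaw),np.sin(yaw),0],[np.sin(yaw),-np.cos(yaw),0],[0,0,-1]]).T
        T=np.column_stack([[np.cos(yaw),np.sin(yaw),0],[np.sin(yaw),-np.cos(yaw),0],[0,0,-1]])
        tr=(R.inv()*Ro.from_matrix(T)).as_rotvec()
    print("shift",np.round(s,4),"turn",np.round(tr,4))
a=w("top",133.99,155.22,.04);b=w("top",253.05,166.62,.04)
ey=(a-b)/np.linalg.norm(a-b);ex=np.array([ey[1],-ey[0]])
mk=w("top",219.5,163.2,.04)
O=a-ex*.009; O=O+ey*((mk-O)@ey+.04)   # fence origin estimate
F=lambda p:np.array([(p-O)@ex,(p-O)@ey])
W=lambda x,y:O+ex*x+ey*y
yf=np.arctan2(ey[1],ey[0]); yn=yf-np.radians(40); n=np.array([np.cos(yn),np.sin(yn)])
E
python3 - <<'E'
from h import *
t=w("top",255,202.8,.046);pd=w("top",175.5,177,.023)
print("O",O,"angle",np.degrees(yf),"tin",t,F(t),"pad",pd,F(pd),"n",n)
print("spool",F(w("top",166.7,244,.024)))
q=t-n*(.044+.03); print("pre",q)
cmd([*(q),.242],yn); cmd([*q,.03],yn)
E
```

```text
O [0.63153595 0.11757803] angle 84.64757924173773 tin [ 0.54237145 -0.00816352] [-0.07704635 -0.1335107 ] pad [0.60584238 0.18458851] [-0.03183238  0.06432156] n [0.71144272 0.70274409]
spool [-0.19425935  0.06735668]
pre [ 0.48972469 -0.06016659]
shift [ 4.194e-01 -3.645e-01  1.000e-04] turn [-1.600e-03 -2.000e-04 -3.464e-01]
shift [ 0.4194 -0.3642  0.2121] turn [-1.600e-03 -2.000e-04 -3.464e-01]
```

Call:
{"api": "drive_tool", "payload": {
  "commands": [
    [[0.03, -0.03, 0], [0, 0, -0.1], 1],
    [[0.06, -0.055, 0], [0, 0, -0.2], 1],
    [[0.09, -0.08, 0], [0, 0, -0.3], 1],
    [[0.429, -0.368, 0], [0, 0, -0.346], 1],
    [[0.429, -0.368, 0], [0, 0, -0.346], 1],
    [[0.429, -0.368, 0], [0, 0, -0.346], 1],
    [[0.429, -0.368, 0], [0, 0, -0.346], 1],
    [[0.429, -0.368, 0], [0, 0, -0.346], 1],
    [[0.429, -0.368, 0], [0, 0, -0.346], 1],
    [[0.429, -0.368, 0], [0, 0, -0.346], 1],
    [[0.429, -0.368, 0], [0, 0, -0.346], 1],
    [[0.429, -0.368, 0], [0, 0, -0.346], 1],
    [[0.429, -0.368, 0], [0, 0, -0.346], 1],
    [[0.429, -0.368, 0], [0, 0, -0.346], 1],
    [[0.429, -0.368, 0], [0, 0, -0.346], 1],
    [[0.429, -0.368, 0], [0, 0, -0.346], 1],
    [[0.429, -0.368, 0], [0, 0, -0.346], 1],
    [[0.429, -0.368, 0], [0, 0, -0.346], 1]
  ]
}}

```text
time: 1.6
tcp_pos: [0.4966, -0.055, 0.242]
tool_rot: [0.926, 0.379, -0.001, 0.0]
contact_force: [-0.1, -0.9, -0.5]
grip_width: -0.0
gripper_force: 0.0
```

Run:
```python
from h import *
t=np.array([.5424,-.0082]);q=t-n*.064
cmd([*q,.03],yn);o=r.get_obs();print(o["contact_force"],o["dq"],o["joint_positions"],r.finger_overhang,o["grip_width"])
cv2.imwrite("pics/wrist1.png",r.snapshot("wrist"))
```

```text
shift [ 0.0017 -0.0011  0.212 ] turn [-0.0001  0.0012 -0.0027]
[-0.05874739 -0.89357538 -0.51174159] [ 0.01046789 -0.00223035 -0.00063985 -0.00176697 -0.00066943 -0.00184106
 -0.00424351] [ 0.42397581  0.33656827 -0.49738532  1.81972315  0.18543737  1.03219748
 -0.9398849 ] 0.011 -9.256290668505269e-06
```

View pics/wrist1.png

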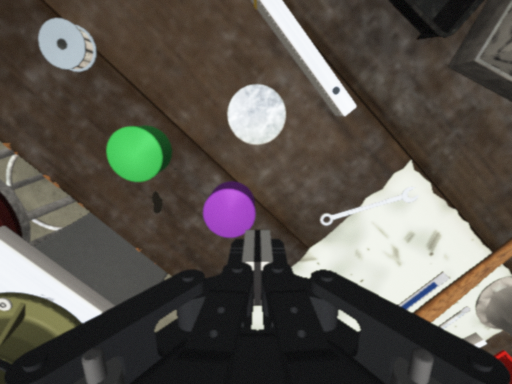

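Call:
{"api": "drive_tool", "payload": {
  "commands": [
    [[0.002, -0.001, 0.04], [0, 0, 0], 1],
    [[0.002, -0.001, 0.08], [0, 0, 0], 1],
    [[0.002, -0.001, 0.12], [0, 0, 0], 1],
    [[0.002, -0.001, 0.16], [0, 0, 0], 1],
    [[0.002, -0.001, 0.19], [0, 0, 0], 1],
    [[0.002, -0.001, 0.205], [0, 0, 0], 1],
    [[0.002, -0.001, 0.212], [0, 0, 0], 1],
    [[0.002, -0.001, 0.212], [0, 0, 0], 1],
    [[0.002, -0.001, 0.212], [0, 0, 0], 1],
    [[0.002, -0.001, 0.212], [0, 0, 0], 1]
  ]
}}

```text
time: 2.48
tcp_pos: [0.4988, -0.0517, 0.0316]
tool_rot: [0.925, 0.379, 0.001, 0.001]
contact_force: [1.4, -0.1, -0.1]
grip_width: -0.0001
gripper_force: 0.0
```

Run:
```python
from h import *
o=r.get_obs();print(o["contact_force"],o["tcp_pos"])
cv2.imwrite("pics/top2.png",cv2.resize(r.snapshot("top")[125:275,90:350],None,fx=3,fy=3))
```

```text
[ 1.37360211 -0.05058909 -0.13100607] [ 0.49877044 -0.05170891  0.03155868]
```

View pics/top2.png

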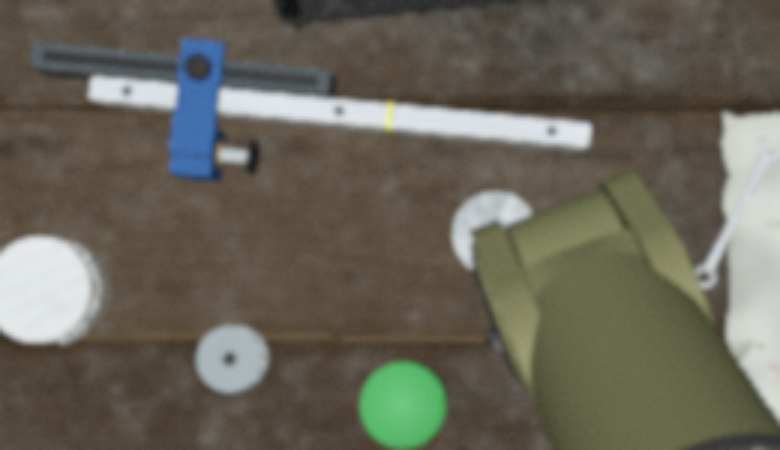

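Call:
{"api": "drive_tool", "payload": {
  "commands": [
    [[0.005, 0, 0], [0, 0, 0], 1],
    [[0.01, 0, 0], [0, 0, 0], 1],
    [[0.014, 0, 0], [0, 0, 0], 1],
    [[0.017, 0, 0], [0, 0, 0], 1],
    [[0.02, 0, 0], [0, 0, 0], 1],
    [[0.023, 0, 0], [0, 0, 0], 1],
    [[0.026, 0, 0], [0, 0, 0], 1],
    [[0.029, 0, 0], [0, 0, 0], 1],
    [[0.032, 0, 0], [0, 0, 0], 1],
    [[0.035, 0, 0], [0, 0, 0], 1],
    [[0.038, 0, 0], [0, 0, 0], 1],
    [[0.041, 0, 0], [0, 0, 0], 1],
    [[0.045, 0, 0], [0, 0, 0], 1],
    [[0.049, 0, 0], [0, 0, 0], 1],
    [[0.053, 0, 0], [0, 0, 0], 1],
    [[0.057, 0, 0], [0, 0, 0], 1],
    [[0.061, 0, 0], [0, 0, 0], 1],
    [[0.065, 0, 0], [0, 0, 0], 1],
    [[0.068, 0, 0], [0, 0, 0], 1],
    [[0.07, 0, 0], [0, 0, 0], 1]
  ]
}}

```text
time: 4.2
tcp_pos: [0.5481, -0.0016, 0.0303]
tool_rot: [0.925, 0.38, 0.0, -0.0]
contact_force: [-0.8, 0.2, 0.6]
grip_width: 0.0003
gripper_force: 0.2
```

```bash
cat >> h.py <<'E'
def look(name):
    o=r.get_obs(); im=r.snapshot("top"); cv2.imwrite(name,cv2.resize(im[125:275,90:350],None,fx=3,fy=3,interpolation=cv2.INTER_CUBIC))
    f=o["contact_force"]; p=o["tcp_pos"]
    print("F world",np.round(f,1),"fence ex,ey",np.round([f[:2]@ex,f[:2]@ey],1),"tcp in fence mm",np.round(F(p[:2])*1e3,1),"z",p[2],"t",o["time"])
    return im
E
python3 - <<'E'
from h import *
look("pics/top3.png")
E
```

```text
F world [-0.8  0.2  0.6] fence ex,ey [-0.8  0.2] tcp in fence mm [ -71.9 -126.5] z 0.03030864834800825 t 4.2
```

View pics/top3.png

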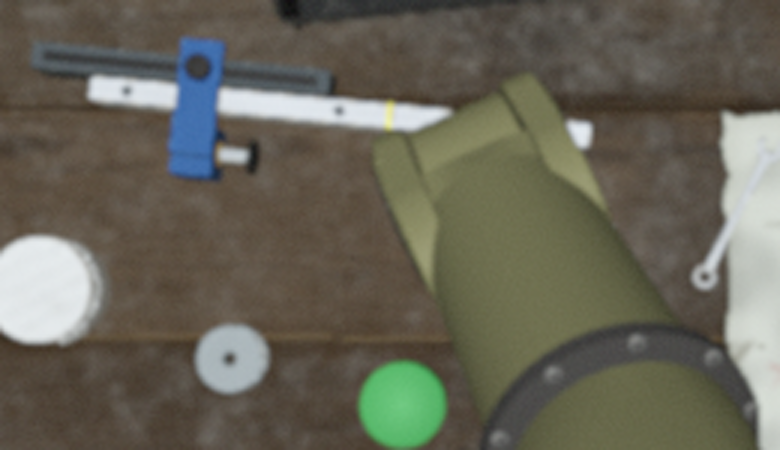

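Run:
```python
from h import *
im=r.snapshot("wrist");cv2.imwrite("pics/wrist4.png",im)
# overlay predicted fence line, tin circle top
p=r.camera_params("wrist");V=p["view"];o=r.get_obs()
c=o["tcp_pos"][:2]+.044*n
P=lambda q:(lambda k:k[:2]/k[2])(p["mtx"]@(V@np.r_[q,1])[:3])
for a in np.linspace(0,6.28,60):
    u=P([*(c+.033*np.array([np.cos(a),np.sin(a)])),.046]);cv2.circle(im,tuple(int(k) for k in np.round(u)),1,(0,0,255),-1)
for y in np.linspace(-.2,0,40):
    for z,col in((.04,(0,255,0)),(0,(255,0,0))):
        u=P([*W(0,y),z]);cv2.circle(im,tuple(int(k) for k in np.round(u)),1,col,-1)
cv2.imwrite("pics/wrist4o.png",im)
```

```text
(no output)
```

View pics/wrist4o.png

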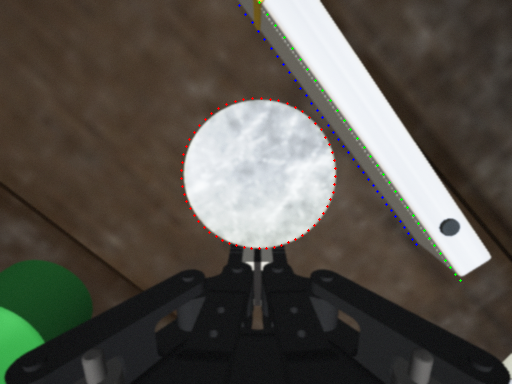

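Call:
{"api": "drive_tool", "payload": {
  "commands": [
    [[0.003, 0, 0], [0, 0, 0], 1],
    [[0.006, 0, 0], [0, 0, 0], 1],
    [[0.009, 0, 0], [0, 0, 0], 1],
    [[0.011, 0, 0], [0, 0, 0], 1],
    [[0.0125, 0, 0], [0, 0, 0], 1],
    [[0.014, 0, 0], [0, 0, 0], 1],
    [[0.015, -0.0003, 0], [0, 0, 0], 1],
    [[0.016, -0.0007, 0], [0, 0, 0], 1],
    [[0.017, -0.001, 0], [0, 0, 0], 1],
    [[0.018, -0.0014, 0], [0, 0, 0], 1],
    [[0.019, -0.0018, 0], [0, 0, 0], 1],
    [[0.02, -0.002, 0], [0, 0, 0], 1],
    [[0.02, -0.002, 0], [0, 0, 0], 1]
  ]
}}

```text
time: 5.38
tcp_pos: [0.5603, 0.0133, 0.0303]
tool_rot: [0.925, 0.38, -0.0, 0.0]
contact_force: [-1.0, -0.9, 1.1]
grip_width: 0.0002
gripper_force: 0.9
```

```bash
cat >> h.py <<'E'
def tin():
    "tin top centre in fence frame (mm) from the wrist picture, with gap judged from model"
    p=r.camera_params("wrist");im=r.snapshot("wrist")
    g=cv2.cvtColor(im,cv2.COLOR_BGR2GRAY);o=r.get_obs();V=p["view"];best=None
    G=np.hypot(cv2.Sobel(g,5,1,0),cv2.Sobel(g,5,0,1)).astype(np.float32);G=cv2.GaussianBlur(np.minimum(G,200),(0,0),1)
    A=np.radians(np.arange(0,360,4));c0=o["tcp_pos"][:2]+.044*n
    for dx in np.arange(-.008,.0081,.0005):
        for dy in np.arange(-.008,.0081,.0005):
            c=c0+dx*ex+dy*ey;q=np.c_[c[0]+.033*np.cos(A),c[1]+.033*np.sin(A),0*A+.046,0*A+1]
            k=(p["mtx"]@(V@q.T)[:3]);u=np.round(k[:2]/k[2]).astype(int)
            ok=(u[0]>=0)&(u[0]<512)&(u[1]>=0)&(u[1]<384)
            s=G[u[1][ok],u[0][ok]].sum()
            if best is None or s>best[0]:best=(s,c)
    c=best[1];f=o["contact_force"]
    print("tin",np.round(F(c)*1e3,1),"exp",np.round(F(c0)*1e3,1),"F fence ex,ey,z",np.round([f[:2]@ex,f[:2]@ey,f[2]],1),"t",o["time"],"z",o["tcp_pos"][2])
    return im
E
python3 - <<'E'
from h import *
tin()
E
```

```text
tin [-31.9 -78.2] exp [-32.9 -76.7] F fence ex,ey,z [-1.9 -1.8  1.8] t 5.4333 z 0.03024492279259143
```

Call:
{"api": "drive_tool", "payload": {
  "commands": [
    [[0.0009, -0.0005, 0], [0, 0, 0], 1],
    [[0.0018, -0.001, 0], [0, 0, 0], 1],
    [[0.0027, -0.0015, 0], [0, 0, 0], 1],
    [[0.0036, -0.002, 0], [0, 0, 0], 1],
    [[0.0045, -0.0025, 0], [0, 0, 0], 1],
    [[0.0054, -0.003, 0], [0, 0, 0], 1],
    [[0.0063, -0.0035, 0], [0, 0, 0], 1],
    [[0.0072, -0.004, 0], [0, 0, 0], 1],
    [[0.0081, -0.0045, 0], [0, 0, 0], 1],
    [[0.0087, -0.005, 0], [0, 0, 0], 1]
  ]
}}

```text
time: 6.27
tcp_pos: [0.5602, 0.0203, 0.03]
tool_rot: [0.925, 0.379, -0.004, 0.001]
contact_force: [-9.7, -8.1, 10.1]
grip_width: -0.0
gripper_force: 6.4
```

Run:
```python
from h import *
im=tin();cv2.imwrite("pics/wrist5.png",im)
```

```text
tin [-31.8 -72.1] exp [-33.8 -69.6] F fence ex,ey,z [-8.  -8.2  8.4] t 6.3167 z 0.030024110333239706
```

View pics/wrist5.png

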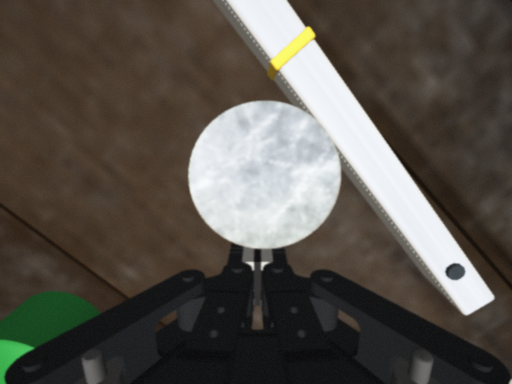

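Call:
{"api": "drive_tool", "payload": {
  "commands": [
    [[-0.001, 0, 0], [0, 0, 0], 1],
    [[-0.002, 0, 0], [0, 0, 0], 1],
    [[-0.003, 0, 0], [0, 0, 0], 1],
    [[-0.004, 0, 0], [0, 0, 0], 1],
    [[-0.004, 0, 0], [0, 0, 0], 1],
    [[-0.004, 0, 0], [0, 0, 0], 1]
  ]
}}

```text
time: 6.82
tcp_pos: [0.5603, 0.0204, 0.0302]
tool_rot: [0.925, 0.38, -0.0, -0.0]
contact_force: [-2.8, -1.7, -0.4]
grip_width: -0.0001
gripper_force: 1.4
```

Run:
```python
from h import *
tin(); print(F(r.get_obs()["tcp_pos"][:2]))
```

```text
tin [-31.6 -71.7] exp [-33.6 -69.7] F fence ex,ey,z [-1.8 -1.1  1. ] t 6.8667 z 0.030154324665911076
[-0.06189871 -0.10342039]
```

Call:
{"api": "drive_tool", "payload": {
  "commands": [
    [[0.0008, -0.0006, 0], [0, 0, 0], 1],
    [[0.0015, -0.0013, 0], [0, 0, 0], 1],
    [[0.0023, -0.0019, 0], [0, 0, 0], 1],
    [[0.0031, -0.0026, 0], [0, 0, 0], 1],
    [[0.0046, -0.0039, 0], [0, 0, 0], 1],
    [[0.0061, -0.0051, 0], [0, 0, 0], 1],
    [[0.0077, -0.0064, 0], [0, 0, 0], 1],
    [[0.0092, -0.0077, 0], [0, 0, 0], 1],
    [[0.0107, -0.009, 0], [0, 0, 0], 1],
    [[0.0123, -0.0103, 0], [0, 0, 0], 1],
    [[0.0138, -0.0116, 0], [0, 0, 0], 1],
    [[0.0153, -0.0129, 0], [0, 0, 0], 1]
  ]
}}

```text
time: 7.87
tcp_pos: [0.5622, 0.0404, 0.0303]
tool_rot: [0.925, 0.38, -0.0, -0.0]
contact_force: [-0.7, -0.4, 0.0]
grip_width: 0.0001
gripper_force: 0.5
```

Run:
```python
from h import *
tin(); print(F(r.get_obs()["tcp_pos"][:2]))
```

```text
tin [-32.  -51.5] exp [-33.5 -49. ] F fence ex,ey,z [-1.6 -0.  -0.5] t 7.9167 z 0.03032879207839455
[-0.061767   -0.08275219]
```

Call:
{"api": "drive_tool", "payload": {
  "commands": [
    [[0.001, -0.0008, 0], [0, 0, 0], 1],
    [[0.0025, -0.002, 0], [0, 0, 0], 1],
    [[0.0045, -0.0037, 0], [0, 0, 0], 1],
    [[0.0065, -0.0053, 0], [0, 0, 0], 1],
    [[0.0085, -0.0069, 0], [0, 0, 0], 1],
    [[0.0105, -0.0086, 0], [0, 0, 0], 1],
    [[0.0125, -0.0102, 0], [0, 0, 0], 1],
    [[0.0145, -0.0118, 0], [0, 0, 0], 1],
    [[0.0165, -0.0135, 0], [0, 0, 0], 1],
    [[0.0185, -0.0151, 0], [0, 0, 0], 1],
    [[0.0205, -0.0167, 0], [0, 0, 0], 1],
    [[0.0225, -0.0184, 0], [0, 0, 0], 1],
    [[0.0245, -0.02, 0], [0, 0, 0], 1],
    [[0.0265, -0.0216, 0], [0, 0, 0], 1],
    [[0.0285, -0.0233, 0], [0, 0, 0], 1],
    [[0.0305, -0.025, 0], [0, 0, 0], 1],
    [[0.031, -0.0253, 0], [0, 0, 0], 1]
  ]
}}

```text
time: 9.33
tcp_pos: [0.5594, 0.0739, 0.0299]
tool_rot: [0.926, 0.378, -0.008, 0.002]
contact_force: [-21.2, -14.7, 21.2]
grip_width: -0.0002
gripper_force: 13.4
```

Run:
```python
from h import *
tin(); print(F(r.get_obs()["tcp_pos"][:2]))
```

```text
tin [-31.9 -24.6] exp [-39.4 -16.6] F fence ex,ey,z [-18.5 -16.5  21.1] t 9.3833 z 0.02985830623305638
[-0.06770872 -0.0502635 ]
```

Call:
{"api": "drive_tool", "payload": {
  "commands": [
    [[-0.002, 0, 0], [0, 0, 0], 1],
    [[-0.004, 0, 0], [0, 0, 0], 1],
    [[-0.006, 0, 0], [0, 0, 0], 1],
    [[-0.008, 0, 0], [0, 0, 0], 1],
    [[-0.009, 0, 0], [0, 0, 0], 1],
    [[-0.01, 0, 0], [0, 0, 0], 1],
    [[-0.012, 0, 0], [0, 0, 0], 1],
    [[-0.014, 0, 0], [0, 0, 0], 1],
    [[-0.016, 0, 0], [0, 0, 0], 1],
    [[-0.016, 0, 0], [0, 0, 0], 1]
  ]
}}

```text
time: 10.22
tcp_pos: [0.5553, 0.0685, 0.0304]
tool_rot: [0.925, 0.379, 0.0, 0.0]
contact_force: [0.6, 0.2, 0.3]
grip_width: 0.0
gripper_force: 0.0
```

```bash
cat >> h.py <<'E'
y2=yf-np.radians(20); n2=np.array([np.cos(y2),np.sin(y2)])
E
python3 - <<'E'
from h import *
im=tin(); o=r.get_obs();print(F(o["tcp_pos"][:2]),o["joint_positions"])
t=W(-.032,-.0246); cmd([*(t-.05*n2),.03],y2)
cv2.imwrite("pics/wrist6.png",im)
E
```

```text
tin [-35.  -24.7] exp [-43.  -22.2] F fence ex,ey,z [-0.9 -0.8  1. ] t 10.2667 z 0.030418540191757673
[-0.07125213 -0.05586045] [ 0.05092225  0.67602078 -0.34012138  1.91305198  0.3711246   0.61329725
 -1.31866123]
shift [0.0022 0.0271 0.0004] turn [ 0.0004 -0.0004 -0.3498]
```

View pics/wrist6.png

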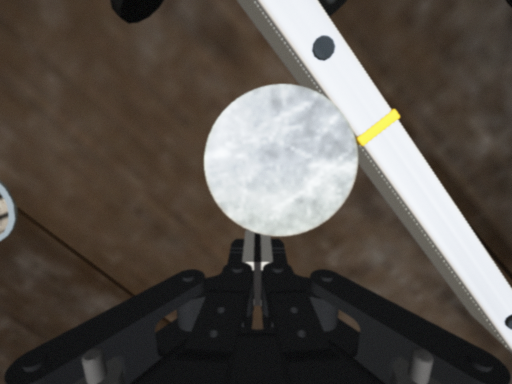

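Call:
{"api": "drive_tool", "payload": {
  "commands": [
    [[-0.006, 0.004, 0], [0, 0, 0], 1],
    [[-0.006, 0.012, 0], [0, 0, -0.1], 1],
    [[-0.005, 0.02, 0], [0, 0, -0.2], 1],
    [[-0.002, 0.027, 0], [0, 0, -0.3], 1],
    [[0.001, 0.027, 0], [0, 0, -0.35], 1],
    [[0.002, 0.027, 0], [0, 0, -0.35], 1],
    [[0.002, 0.027, 0], [0, 0, -0.35], 1],
    [[0.002, 0.027, 0], [0, 0, -0.35], 1]
  ]
}}

```text
time: 10.93
tcp_pos: [0.5753, 0.0508, 0.0302]
tool_rot: [0.845, 0.534, -0.0, -0.0]
contact_force: [-0.1, -0.6, 0.4]
grip_width: 0.0002
gripper_force: 0.0
```

```bash
sed -i 's/+.044\*n$/+.044*n2/' h.py
python3 - <<'E'
from h import *
im=tin(); o=r.get_obs();print(F(o["tcp_pos"][:2]),o["joint_positions"])
E
```

```text
tin [-31.8 -24.3] exp [-34.8 -30.3] F fence ex,ey,z [-0.6  0.4  0. ] t 10.9833 z 0.030293740420239072
[-0.0498329  -0.07165641] [ 0.14853886  0.7099966  -0.44666299  1.86296131  0.46804557  0.67415778
 -1.01930292]
```

Call:
{"api": "drive_tool", "payload": {
  "commands": [
    [[0.0019, -0.0007, 0], [0, 0, 0], 1],
    [[0.0038, -0.0014, 0], [0, 0, 0], 1],
    [[0.0056, -0.002, 0], [0, 0, 0], 1],
    [[0.0066, -0.0024, 0], [0, 0, 0], 1],
    [[0.0075, -0.0027, 0], [0, 0, 0], 1],
    [[0.0085, -0.0031, 0], [0, 0, 0], 1],
    [[0.0094, -0.0034, 0], [0, 0, 0], 1],
    [[0.0103, -0.0038, 0], [0, 0, 0], 1],
    [[0.0113, -0.0041, 0], [0, 0, 0], 1],
    [[0.0122, -0.0044, 0], [0, 0, 0], 1],
    [[0.0132, -0.0048, 0], [0, 0, 0], 1],
    [[0.0141, -0.0051, 0], [0, 0, 0], 1],
    [[0.015, -0.0055, 0], [0, 0, 0], 1],
    [[0.016, -0.0058, 0], [0, 0, 0], 1],
    [[0.0169, -0.0062, 0], [0, 0, 0], 1],
    [[0.0179, -0.0065, 0], [0, 0, 0], 1]
  ]
}}

```text
time: 12.32
tcp_pos: [0.5774, 0.07, 0.0303]
tool_rot: [0.845, 0.535, 0.0, -0.0]
contact_force: [-1.0, -0.3, 1.1]
grip_width: -0.0001
gripper_force: 0.7
```

Run:
```python
from h import *
im=tin(); o=r.get_obs();print(F(o["tcp_pos"][:2]))
```

```text
tin [-32.  -12.2] exp [-34.5 -10.7] F fence ex,ey,z [ 0.7 -0.6 -0.3] t 12.3667 z 0.030291800780615673
[-0.0495133  -0.05208442]
```

Call:
{"api": "drive_tool", "payload": {
  "commands": [
    [[0.001, -0.0004, 0], [0, 0, 0], 1],
    [[0.002, -0.0007, 0], [0, 0, 0], 1],
    [[0.0033, -0.0012, 0], [0, 0, 0], 1],
    [[0.0045, -0.0016, 0], [0, 0, 0], 1],
    [[0.0058, -0.0021, 0], [0, 0, 0], 1],
    [[0.007, -0.0025, 0], [0, 0, 0], 1],
    [[0.0083, -0.003, 0], [0, 0, 0], 1],
    [[0.0095, -0.0035, 0], [0, 0, 0], 1],
    [[0.0108, -0.0039, 0], [0, 0, 0], 1],
    [[0.012, -0.0044, 0], [0, 0, 0], 1],
    [[0.0133, -0.0048, 0], [0, 0, 0], 1],
    [[0.0145, -0.0053, 0], [0, 0, 0], 1],
    [[0.0158, -0.0057, 0], [0, 0, 0], 1],
    [[0.017, -0.0062, 0], [0, 0, 0], 1]
  ]
}}

```text
time: 13.53
tcp_pos: [0.579, 0.088, 0.0303]
tool_rot: [0.845, 0.535, -0.0, -0.0]
contact_force: [-1.7, -0.5, 0.9]
grip_width: 0.0003
gripper_force: 0.4
```

Run:
```python
from h import *
im=tin(); o=r.get_obs();print(F(o["tcp_pos"][:2]))
```

```text
tin [-32.   6.] exp [-34.5   7.5] F fence ex,ey,z [-1.4 -0.6  0.3] t 13.5833 z 0.03031596295185484
[-0.04953275 -0.03388038]
```

Call:
{"api": "drive_tool", "payload": {
  "commands": [
    [[0.001, -0.0004, 0], [0, 0, 0], 1],
    [[0.002, -0.0007, 0], [0, 0, 0], 1],
    [[0.0033, -0.0012, 0], [0, 0, 0], 1],
    [[0.0045, -0.0016, 0], [0, 0, 0], 1],
    [[0.0058, -0.0021, 0], [0, 0, 0], 1],
    [[0.007, -0.0025, 0], [0, 0, 0], 1],
    [[0.0083, -0.003, 0], [0, 0, 0], 1],
    [[0.0095, -0.0035, 0], [0, 0, 0], 1],
    [[0.0108, -0.0039, 0], [0, 0, 0], 1],
    [[0.012, -0.0044, 0], [0, 0, 0], 1],
    [[0.0133, -0.0048, 0], [0, 0, 0], 1],
    [[0.0145, -0.0053, 0], [0, 0, 0], 1],
    [[0.0158, -0.0057, 0], [0, 0, 0], 1],
    [[0.017, -0.0062, 0], [0, 0, 0], 1]
  ]
}}

```text
time: 14.75
tcp_pos: [0.5807, 0.106, 0.0303]
tool_rot: [0.845, 0.535, 0.0, -0.0]
contact_force: [-0.7, -0.0, 0.3]
grip_width: 0.0001
gripper_force: 0.5
```

Run:
```python
from h import *
im=tin(); o=r.get_obs();print(F(o["tcp_pos"][:2]));cv2.imwrite("pics/wrist7.png",im)
```

```text
tin [-32.  24.] exp [-34.5  25.5] F fence ex,ey,z [-0.  -0.1 -0.5] t 14.8 z 0.030331207716263936
[-0.04954879 -0.01579993]
```

View pics/wrist7.png

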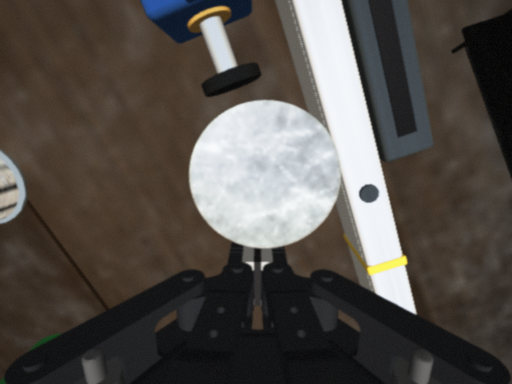

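Call:
{"api": "drive_tool", "payload": {
  "commands": [
    [[0.0009, -0.0003, 0], [0, 0, 0], 1],
    [[0.0019, -0.0007, 0], [0, 0, 0], 1],
    [[0.0028, -0.001, 0], [0, 0, 0], 1],
    [[0.0038, -0.0014, 0], [0, 0, 0], 1],
    [[0.0047, -0.0017, 0], [0, 0, 0], 1],
    [[0.0056, -0.002, 0], [0, 0, 0], 1],
    [[0.0066, -0.0024, 0], [0, 0, 0], 1],
    [[0.0075, -0.0027, 0], [0, 0, 0], 1],
    [[0.0085, -0.0031, 0], [0, 0, 0], 1],
    [[0.0094, -0.0034, 0], [0, 0, 0], 1],
    [[0.0103, -0.0038, 0], [0, 0, 0], 1],
    [[0.0103, -0.0038, 0], [0, 0, 0], 1]
  ]
}}

```text
time: 15.8
tcp_pos: [0.5816, 0.1165, 0.0303]
tool_rot: [0.845, 0.535, -0.0, 0.0]
contact_force: [-0.6, -1.9, 1.4]
grip_width: -0.0001
gripper_force: 1.4
```

Run:
```python
from h import *
im=tin(); o=r.get_obs();print(F(o["tcp_pos"][:2]))
```

```text
tin [-32.   34.5] exp [-34.5  35.5] F fence ex,ey,z [-0.8 -3.5  2.5] t 15.85 z 0.03029191914041256
[-0.04958681 -0.00581316]
```

Call:
{"api": "drive_tool", "payload": {
  "commands": [
    [[0.0009, -0.0003, 0], [0, 0, 0], 1],
    [[0.0019, -0.0007, 0], [0, 0, 0], 1],
    [[0.0028, -0.001, 0], [0, 0, 0], 1],
    [[0.0038, -0.0014, 0], [0, 0, 0], 1],
    [[0.0038, -0.0014, 0], [0, 0, 0], 1],
    [[0.0038, -0.0014, 0], [0, 0, 0], 1]
  ]
}}

```text
time: 16.35
tcp_pos: [0.5817, 0.119, 0.0302]
tool_rot: [0.845, 0.534, -0.001, 0.001]
contact_force: [-2.8, -6.4, 4.7]
grip_width: 0.0
gripper_force: 3.6
```

Run:
```python
from h import *
im=tin(); o=r.get_obs();print(F(o["tcp_pos"][:2]))
```

```text
tin [-32.2  37. ] exp [-34.7  38. ] F fence ex,ey,z [-1.3 -7.2  4.5] t 16.4 z 0.030287532226195145
[-0.04971594 -0.00332268]
```

Call:
{"api": "drive_tool", "payload": {
  "commands": [
    [[0.0, 0, -0.0005], [0, 0, 0], 1],
    [[0.0009, -0.0003, -0.001], [0, 0, 0], 1],
    [[0.0019, -0.0007, -0.001], [0, 0, 0], 1],
    [[0.0028, -0.001, -0.001], [0, 0, 0], 1],
    [[0.0028, -0.001, -0.001], [0, 0, 0], 1],
    [[0.0028, -0.001, -0.001], [0, 0, 0], 1]
  ]
}}

```text
time: 16.9
tcp_pos: [0.5813, 0.1213, 0.0306]
tool_rot: [0.845, 0.534, -0.002, 0.001]
contact_force: [-2.3, -7.9, -0.1]
grip_width: -0.0001
gripper_force: 3.9
```

Run:
```python
from h import *
im=tin(); o=r.get_obs();print(F(o["tcp_pos"][:2]))
```

```text
tin [-32.3  38.9] exp [-35.3  40.4] F fence ex,ey,z [-1.6 -7.4 -0.2] t 16.95 z 0.030614035951968634
[-0.05037589 -0.00098244]
```

Call:
{"api": "drive_tool", "payload": {
  "commands": [
    [[0.0009, -0.0003, -0.0002], [0, 0, 0], 1],
    [[0.0019, -0.0007, -0.0004], [0, 0, 0], 1],
    [[0.0028, -0.001, -0.0006], [0, 0, 0], 1],
    [[0.0038, -0.0014, -0.0008], [0, 0, 0], 1],
    [[0.0047, -0.0017, -0.001], [0, 0, 0], 1],
    [[0.0047, -0.0017, -0.001], [0, 0, 0], 1],
    [[0.0047, -0.0017, -0.001], [0, 0, 0], 1]
  ]
}}

```text
time: 17.53
tcp_pos: [0.5811, 0.1243, 0.0311]
tool_rot: [0.846, 0.534, -0.004, 0.001]
contact_force: [-3.0, -11.8, -0.1]
grip_width: 0.0002
gripper_force: 5.8
```

Run:
```python
from h import *
im=tin(); o=r.get_obs();print(F(o["tcp_pos"][:2]))
```

```text
tin [-32.3  41.8] exp [-35.8  43.3] F fence ex,ey,z [ -1.7 -12.1  -0.6] t 17.5833 z 0.03116168257225948
[-0.05084309  0.00197675]
```

Call:
{"api": "drive_tool", "payload": {
  "commands": [
    [[0.0009, -0.0003, -0.0002], [0, 0, 0], 1],
    [[0.0019, -0.0007, -0.0003], [0, 0, 0], 1],
    [[0.0019, -0.0007, -0.0003], [0, 0, 0], 1],
    [[0.0019, -0.0007, -0.0003], [0, 0, 0], 1],
    [[0.0019, -0.0007, -0.0003], [0, 0, 0], 1],
    [[0.0019, -0.0007, -0.0003], [0, 0, 0], 1]
  ]
}}

```text
time: 18.08
tcp_pos: [0.581, 0.1255, 0.0313]
tool_rot: [0.846, 0.533, -0.004, 0.002]
contact_force: [-3.2, -13.4, 0.5]
grip_width: -0.0001
gripper_force: 6.6
```

Run:
```python
from h import *
im=tin(); o=r.get_obs();print(F(o["tcp_pos"][:2]))
```

```text
tin [-32.5  43. ] exp [-36.   44.5] F fence ex,ey,z [ -3.2 -13.7   0.1] t 18.1333 z 0.031249105998726927
[-0.05106743  0.0031658 ]
```

Call:
{"api": "drive_tool", "payload": {
  "commands": [
    [[-0.0009, 0.0003, 0.0002], [0, 0, 0], 1],
    [[-0.0019, 0.0007, 0.0004], [0, 0, 0], 1],
    [[-0.0028, 0.001, 0.0006], [0, 0, 0], 1],
    [[-0.0038, 0.0014, 0.0008], [0, 0, 0], 1],
    [[-0.0047, 0.0017, 0.001], [0, 0, 0], 1],
    [[-0.0056, 0.002, 0.0012], [0, 0, 0], 1],
    [[-0.0066, 0.0024, 0.0014], [0, 0, 0], 1],
    [[-0.0066, 0.0024, 0.0014], [0, 0, 0], 1],
    [[-0.0066, 0.0024, 0.0014], [0, 0, 0], 1],
    [[-0.0066, 0.0024, 0.0014], [0, 0, 0], 1]
  ]
}}

```text
time: 18.97
tcp_pos: [0.5814, 0.1211, 0.0306]
tool_rot: [0.845, 0.534, -0.002, 0.001]
contact_force: [-2.9, -8.5, 0.3]
grip_width: 0.0001
gripper_force: 4.1
```

Run:
```python
from h import *
im=tin(); o=r.get_obs();print(F(o["tcp_pos"][:2]))
```

```text
tin [-32.2  38.7] exp [-35.2  40.2] F fence ex,ey,z [-0.8 -8.6  0. ] t 19.0167 z 0.030555576138628422
[-0.05029453 -0.00115336]
```

Call:
{"api": "drive_tool", "payload": {
  "commands": [
    [[-0.0009, 0.0003, 0.0002], [0, 0, 0], 1],
    [[-0.0019, 0.0007, 0.0003], [0, 0, 0], 1],
    [[-0.0028, 0.001, 0.0005], [0, 0, 0], 1],
    [[-0.0038, 0.0014, 0.0007], [0, 0, 0], 1],
    [[-0.0047, 0.0017, 0.0008], [0, 0, 0], 1],
    [[-0.0056, 0.002, 0.001], [0, 0, 0], 1],
    [[-0.0056, 0.002, 0.001], [0, 0, 0], 1],
    [[-0.0056, 0.002, 0.001], [0, 0, 0], 1],
    [[-0.0056, 0.002, 0.001], [0, 0, 0], 1]
  ]
}}

```text
time: 19.77
tcp_pos: [0.5818, 0.1181, 0.0303]
tool_rot: [0.845, 0.535, 0.0, -0.0]
contact_force: [-0.7, -3.1, 2.1]
grip_width: -0.0002
gripper_force: 1.5
```

Run:
```python
from h import *
im=tin(); o=r.get_obs();print(F(o["tcp_pos"][:2]))
```

```text
tin [-32.   36.2] exp [-34.5  37.2] F fence ex,ey,z [-1.1 -2.7  0.2] t 19.8167 z 0.0302331624040924
[-0.04954958 -0.0041408 ]
```

Ease the rest very slowly, so that bench friction keeps a little compression.

Call:
{"api": "drive_tool", "payload": {
  "commands": [
    [[-0.0005, 0.0002, 0], [0, 0, 0], 1],
    [[-0.0009, 0.0003, 0], [0, 0, 0], 1],
    [[-0.0014, 0.0005, 0], [0, 0, 0], 1],
    [[-0.0019, 0.0007, 0], [0, 0, 0], 1],
    [[-0.0023, 0.0008, 0], [0, 0, 0], 1],
    [[-0.0028, 0.001, 0], [0, 0, 0], 1],
    [[-0.0033, 0.0012, 0], [0, 0, 0], 1],
    [[-0.0038, 0.0014, 0], [0, 0, 0], 1],
    [[-0.0043, 0.0016, 0], [0, 0, 0], 1],
    [[-0.0047, 0.0017, 0], [0, 0, 0], 1],
    [[-0.0052, 0.0019, 0], [0, 0, 0], 1],
    [[-0.0056, 0.002, 0], [0, 0, 0], 1],
    [[-0.0056, 0.002, 0], [0, 0, 0], 1]
  ]
}}

```text
time: 20.9
tcp_pos: [0.5811, 0.1119, 0.0302]
tool_rot: [0.845, 0.535, -0.0, 0.0]
contact_force: [-0.4, 0.1, 0.9]
grip_width: 0.0001
gripper_force: 0.0
```

Run:
```python
from h import *
im=tin(); o=r.get_obs();print(F(o["tcp_pos"][:2]));cv2.imwrite("pics/wrist8.png",im)
```

```text
tin [-31.6  33.5] exp [-34.6  31. ] F fence ex,ey,z [-0.4 -0.8 -0.5] t 20.95 z 0.030190595001391686
[-0.04967994 -0.01032679]
```

View pics/wrist8.png

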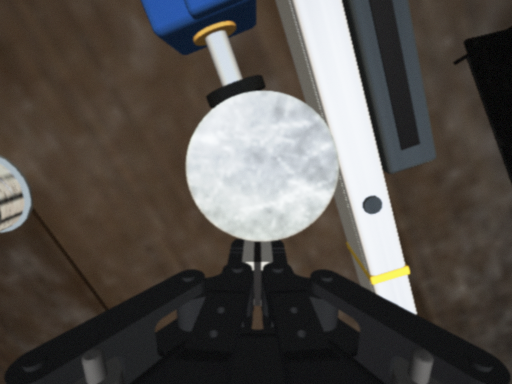

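Run:
```python
from h import *
tin(); print(r.finish_job())
```

```text
tin [-32.1  33.6] exp [-34.6  31.1] F fence ex,ey,z [-0.8  0.4 -0. ] t 21.0 z 0.030207705882703783
the job is handed in; nothing more can be done
None
```

I handed the job in at 21 s, with the tin resting against the fence and touching the buffer after a press of about 13 N; the judge returned no verdict. On the way, one jam pushed the tin against the fence with an estimated 18–21 N, under the 25 N limit.

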